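# Select the green flow range on the meter test rig

## Task

Set the water meter test rig to its green flow range: push the selector lever along its gate, out of the middle slot, across, and fully home into the corner slot marked by the green disc, without going into a slot of another colour on the way. Only push the black knob with the outside of the fingers, never take it between them, and leave the cup, oil bottle, union and spanner that stand or lie round it where they are.

Things in the scene. Friction and masses are not known exactly. Their poses are not given: they have to be found in the camera images.
- selector: Flow selector fixed to the bench: blue housing 130 mm deep (x), 160 mm wide (y), grey gate plate on top, 80 mm above the bench. Origin on the bench under its middle; own x points from the operator towards the meter, y to the left. Copper pipes run 35 mm above the bench, 118 mm to either side, to a blue meter 120 mm tall whose axis is at own x = 150 mm.
- gate (a point): Middle of the double-H gate, on the plate's top, above the selector's origin. One cross channel runs along the selector's y; three columns of slots (middle, left, right) run along its x, both ways from the channel. Columns can be changed only in the channel. Passages are 16 mm wide for the 10 mm shank: about 6 mm of play either way at the knob. Tongues have round noses.
- knob (a point): Centre of the lever's black ball knob, 40 mm across, 140 mm from the pivot (150 mm above the bench upright, about 134 mm in a corner). In the selector's frame: x = 0 in the cross channel, +-40 mm at slot ends; y = 0 in the middle column, +-54 mm in the outer ones (+-52 when home). Below it an 18 mm collar and a 10 mm shank. Starts in the near slot of the middle column, more or less deep.
- pivot (a point): The lever's pivot, inside the housing, 10 mm above the bench over the selector's origin. The lever stays where it is left: friction of about 2 N at the knob, no springs, stops at all slot ends and channel ends.
- lever (a joint): fore-aft tilt of the lever, rad: 0 in the cross channel, +0.29 at the end of the far slots (selector's +x), -0.29 at the end of the near slots
- lever_cross (a joint): sideways tilt of the lever, rad: 0 in the middle column, +0.396 in the left column (selector's +y), -0.396 in the right column
- green_disc: Green enamel disc, 18 mm across, fixed on the gate plate just beyond the outer end of one of the four corner slots; which corner differs from start to start. Origin at its centre, on the plate top. When the lever is fully home in that slot the knob's centre stands straight above the disc's centre.
- red_disc: Red enamel disc, 18 mm across, fixed on the gate plate just beyond the outer end of one of the four corner slots; which corner differs from start to start. Origin at its centre, on the plate top. When the lever is fully home in that slot the knob's centre stands straight above the disc's centre.
- yellow_disc: Yellow enamel disc, 18 mm across, fixed on the gate plate just beyond the outer end of one of the four corner slots; which corner differs from start to start. Origin at its centre, on the plate top. When the lever is fully home in that slot the knob's centre stands straight above the disc's centre.
- blue_disc: Blue enamel disc, 18 mm across, fixed on the gate plate just beyond the outer end of one of the four corner slots; which corner differs from start to start. Origin at its centre, on the plate top. When the lever is fully home in that slot the knob's centre stands straight above the disc's centre.
- register_cup: loose grey lidded cup, 67 mm across, 65 mm tall, standing to the right of the housing; origin under its centre
- oil_bottle: loose white oil bottle with a red nozzle, 49 mm across, 150 mm tall, standing to the left of the housing; origin under its centre. Farther left, from about y = 0.45 m and beyond x = 0.38 m, fixed white boards full of meters obstruct the space above the bench: keep arm and gripper on the near and right side of them
- union: loose brass pipe union, 33 mm across, 50 mm tall, standing in front of the housing to the left; origin under its centre
- spanner: loose steel spanner, 208 mm long, 9 mm thick, lying in front of the housing; origin under its middle

How it is judged:
At the end, for the whole second after the job is handed in: The lever is at rest in the green slot, the knob's centre within 14 mm (seen from above) of the green disc's centre, and cup, bottle, union and spanner are each within 20 mm of where they stood (horizontal distance between knob and green_disc below 0.014 m and velocity of joint lever between -0.05 and 0.05 rad/s and velocity of joint lever_cross between -0.05 and 0.05 rad/s and distance of each of register_cup, oil_bottle, union, spanner from where it was at the start of the episode below 0.02 m); the robot touches nothing.
It fails at once if the knob is taken between the fingers instead of being pushed (distance between the grasp point and knob below 0.022 m).
It fails at once if the lever goes more than half way into the slot of another colour (horizontal distance between knob and red_disc below 0.02 m or horizontal distance between knob and yellow_disc below 0.02 m or horizontal distance between knob and blue_disc below 0.02 m).
It fails at once if the cup, the bottle, the union or the spanner is lifted, carried or shifted by 20 mm or more (not (distance of each of register_cup, oil_bottle, union, spanner from where it was at the start of the episode below 0.02 m)).
It also fails if it takes over 48 s, if anything falls off the work surface, if the arm or the gripper's body presses on something with over 40 N, if the wrist force passes 120 N, or if a joint passes its speed limit or range.

## Robot

A 7-joint arm with a two-finger parallel gripper is mounted at the origin on a cart in front of the work surface, level with it; the furniture and walls round the work are solid. World frame = base frame: x ahead of the robot, y to its left, z up, the work surface at z = 0. Lengths are in m, angles in rad, forces in N, time in s.
With the tool pointing down it reaches from about 0.425 to 0.925 m from the base axis. Payload 6.8 kg.
Tool frame: the origin (TCP) lies between the finger pads; the fingertips stand 11 mm ahead of it and the grasp point (between the pads) lies 8 mm behind it; z points along the fingers, y is the line along which they close (so a half turn about z gives the same grasp; the last joint's range is limited). The gripper opens to 85 mm and grips with 20 to 120 N. Pads are 22 mm wide; open, the fingers measure 114 mm over their backs; the gripper's body (76 mm by 85 mm) begins 54 mm behind the grasp point. The pads swing forward as they close: fully open they stand 13 mm farther back than shut.
Start: joints at [1.233, 0.477, 0.022, 1.555, -0.011, 1.109, -0.083], TCP at [0.154, -0.657, 0.242] pointing down, gripper open.
Joint ranges: [-2.96, 2.96], [-0.34, 2.1], [-1.41, 1.46], [0.24, 2.44], [-1.37, 4.51], [0.17, 1.92], [-2.96, 2.96]. Speed limits (rad/s): [2.39, 2.39, 3.14, 3.14, 3.14, 3.14, 3.14].

## Interface

Orientations are given as a rotation vector (axis times angle).
In Python, from bench import r gives the robot as it stands.
- The arm moves only by the tool send_rows, never from a script. Its argument "deltas" is a list of rows, each an object of numbers: "dx", "dy", "dz": the shift along the world's x, y, z in mm; "rx", "ry", "rz": the turn, a rotation vector about the world's x, y, z in degrees. A call has 1 to 5 rows; each row is the pose to reach, as a shift and turn from the pose commanded when the call began; what a row does not reach only later rows make up. A row lasts 1/12 s, in which the tool goes at most 41.7 mm and 7.16 degrees, less where a joint would pass 70% of its speed; a pose out of reach is approached as far as the arm can. A call with a gripper value outside its range is refused whole. "jaw" is the finger opening in mm, from 0 to 85.4, set as the call begins (left out, the last holds). The fingers move at their own pace and stop on an object; "newtons" is the grip in N (left out, the last holds). Time passes only in rows, so rows that repeat a pose let the fingers close. It gives the time, the measured TCP pose, the force, the opening and the grip force at its end, in the units of the state.
- r.get_obs(): the state, without advancing time (a new reading comes with each control period).
- r.grab_frame(name): name is "side" or "top" or "wrist"; returns a dict with "frame" (480x640x3 uint8, blue, green, red), "z_map" (480x640 float32, m along the optical axis (not along the pixel's ray), 0 where there is no reading), "vertical_fov" (degrees; the focal length in pixels is half the picture's height over the tangent of half this angle, whatever the lens; pixels are square), "cx", "cy" (the principal point, pixels), "distortion" ([k1, k2, p1, p2, k3] as OpenCV has them; the pictures are not rectified), "xyz" and "orientation" of the camera in the world. Camera axes: x right, y down, z forward; pixel columns grow to the right and rows downward; lengths in m; the calibration is good to about 2 mm. A picture is of the moment at which its call begins.
- r.hand_in(): hands the job in; it is judged then, once.
The state is a dict: "clock": time; "joints": joint angles; "qvel": joint speeds; "tau": joint torques, N m; "tcp_pos": TCP position; "orientation": TCP orientation; "contact_force": force on the tool from outside, world axes, zero at the start; "moment": the same for the moment, N m; "grip_width": finger opening in m; "gripper_force": force on a finger pad.
Only numpy, scipy, OpenCV 4.12 (cv2) and the standard library are available. Lean on these libraries where they do the work, as an engineer would, in place of code of your own. Each camera call takes 0.05 s, during which the arm holds its last target. There are 200 camera calls.

## Working session

There is one attempt and no reset: what is moved stays moved. The work goes in short steps, Python scripts to look and compute and a tool call to move; the robot and the scene stay as the last step left them, time stands still between calls to the robot, and variables do not carry over. Pictures are saved under pics/ and viewed, at most 10 in all, crops included, and the job is handed in when it is done.

Besides the shell and the picture viewer there is one more tool, called after "Request:" as name(argument=value, ...) on one line, values as JSON. send_rows: Moves the arm, as the interface text tells. Its arguments: {"type":"object","properties":{"deltas":{"type":"array","items":{"type":"object","properties":{"dx":{"type":"number"},"dy":{"type":"number"},"dz":{"type":"number"},"rx":{"type":"number"},"ry":{"type":"number"},"rz":{"type":"number"}}}},"jaw":{"type":"number"},"newtons":{"type":"number"}},"required":["deltas"]}

```bash
mkdir -p pics; cat > h.py <<'E'
import numpy as np,cv2
from scipy.spatial.transform import Rotation as R
from bench import r
def rot(o):
    o=np.array(o,float)
    return o if o.shape==(3,3) else R.from_rotvec(o).as_matrix()
def grab(n,save=None):
    g=r.grab_frame(n)
    if save: cv2.imwrite('pics/'+save,g['frame'])
    return g
def cloud(g):
    h,w=g['z_map'].shape;f=h/2/np.tan(np.radians(g['vertical_fov'])/2)
    K=np.array([[f,0,g['cx']],[0,f,g['cy']],[0,0,1]])
    u,v=np.meshgrid(np.arange(w),np.arange(h))
    p=cv2.undistortPoints(np.stack([u,v],-1).reshape(-1,1,2).astype(np.float64),K,np.array(g['distortion'],float)).reshape(h,w,2)
    c=np.dstack([p,np.ones((h,w))])*g['z_map'][...,None]
    P=c@rot(g['orientation']).T+np.array(g['xyz'])
    P[g['z_map']==0]=np.nan
    return P
E
python3 - <<'E'
from h import *
for n in('top','side'):
    g=grab(n,n+'0.png');print(n,g['xyz'],g['orientation'],g['vertical_fov'])
    np.save(n+'.npy',cloud(g))
print(r.get_obs())
E
```

```text
top [0.40153218 0.05378605 1.13122254] [-2.12956388  2.18114658 -0.15928071] 46.888384113860674
side [ 0.44501129 -0.6203328   0.65370045] [-2.22292822  0.19994467 -0.07985709] 51.705659146475895
{'clock': 0.1, 'joints': array([ 1.2329577 ,  0.47773136,  0.02237158,  1.55641281, -0.01145945,
        1.10928747, -0.08309135]), 'qvel': array([-0.00010562, -0.00350963, -0.00064533, -0.0038061 ,  0.00156867,
       -0.00039925,  0.00014466]), 'tau': array([ 3.29692208e-03, -5.97762144e+01,  1.61303803e+00, -2.81957334e+01,
        1.27452443e-02,  4.99940623e-03,  2.62388255e-05]), 'tcp_pos': array([ 0.15354838, -0.65674523,  0.24138873]), 'orientation': array([-3.11922566e+00, -3.59919912e-01,  5.79275349e-04]), 'contact_force': array([ 0.54377305, -0.64369446, -0.69320541]), 'moment': array([-0.02604142, -0.03529625, -0.03065504]), 'gripper_force': 0.0, 'grip_width': 0.08514045889052874}
```

View pics/top0.png

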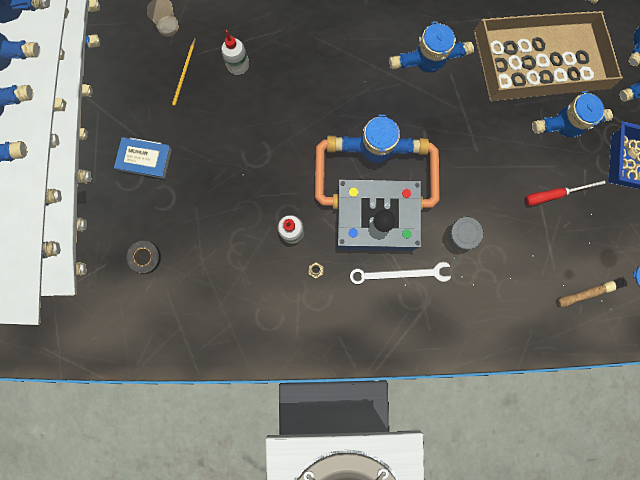

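View pics/side0.png

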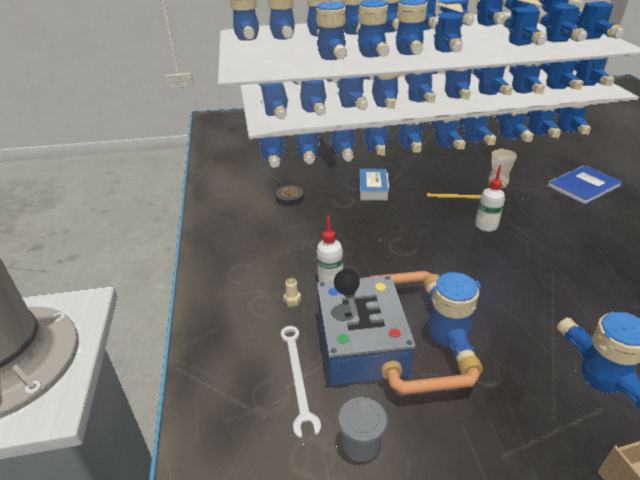

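The top view shows green at (407,234), the near right corner, with red (406,193), yellow (353,191), blue (352,233) and the knob at about (383,221). So the path is forward to the channel, then right, then back.

```bash
python3 - <<'E'
from h import *
P=np.load('top.npy');im=cv2.imread('pics/top0.png');hsv=cv2.cvtColor(im,cv2.COLOR_BGR2HSV)
D={}
for n,(u,v) in dict(green=(407,234),red=(406,193),yellow=(353,191),blue=(352,233)).items():
    w=np.zeros(im.shape[:2],bool);w[v-8:v+9,u-8:u+9]=1
    m=w&(hsv[...,1]>120)&(hsv[...,2]>90); D[n]=np.nanmedian(P[m],0);print(n,m.sum(),D[n].round(4))
c=sum(D.values())/4
fx=(D['red']+D['yellow']-D['green']-D['blue']);ya=np.arctan2(fx[1],fx[0]);print('centre',c.round(4),'yaw deg',np.degrees(ya))
print('dims',np.linalg.norm(D['red']-D['green']),np.linalg.norm(D['red']-D['yellow']))
Rm=np.array([[np.cos(ya),np.sin(ya)],[-np.sin(ya),np.cos(ya)]])
from scipy.optimize import least_squares
for n in('top','side'):
    Q=np.load(n+'.npy');I=cv2.imread(f'pics/{n}0.png')
    q=(Q[...,:2]-c[:2])@Rm.T
    m=(np.abs(q[...,0])<.075)&(np.abs(q[...,1])<.08)&(Q[...,2]>.132)&(Q[...,2]<.2)
    X=Q[m]
    s=least_squares(lambda p:np.linalg.norm(X-p,axis=1)-.02,X.mean(0)-[0,0,.01],loss='soft_l1',f_scale=.002).x
    print(n,m.sum(),'knob',s.round(4),'sel frame',(Rm@(s[:2]-c[:2])).round(4))
for n,(u,v) in dict(bottle=(290,228),cup=(466,233),union=(316,269)).items():
    print(n,np.nanmedian(P[v-3:v+4,u-3:u+4].reshape(-1,3),0).round(3))
E
```

```text
green 57 [ 0.544  -0.1257  0.0819]
red 62 [ 0.6236 -0.1296  0.0817]
yellow 62 [ 0.628  -0.0258  0.0817]
blue 63 [ 0.5489 -0.0229  0.0817]
centre [ 0.5861 -0.076   0.0817] yaw deg -2.4379437615204718
dims 0.07960141272021623 0.10387456921688228
top 380 knob [ 0.5594 -0.0745  0.1475] sel frame [-0.0267  0.0004]
side 541 knob [ 0.561  -0.0751  0.1464] sel frame [-0.0251 -0.0002]
bottle [0.555 0.096 0.113]
cup [ 0.544 -0.248  0.064]
union [0.485 0.049 0.018]
```

Request:
send_rows(deltas=[{"dx":22,"dy":26,"rz":-1},{"dx":44,"dy":52,"rz":-2},{"dx":66,"dy":78,"rz":-3},{"dx":88,"dy":104,"rz":-4},{"dx":110,"dy":130,"rz":-5}], jaw=0)

```text
$.deltas[0]: bad value
```

Request:
send_rows(deltas=[{"dx":17,"dy":30,"rz":-1},{"dx":35,"dy":60,"rz":-2},{"dx":52,"dy":90,"rz":-3},{"dx":69,"dy":120,"rz":-4},{"dx":86,"dy":150,"rz":-5}])

```text
$.deltas[0]: bad value
```

Request:
send_rows(deltas=[{"dx":16,"dy":30,"rz":-1},{"dx":32,"dy":60,"rz":-2},{"dx":48,"dy":90,"rz":-3},{"dx":64,"dy":120,"rz":-4},{"dx":80,"dy":150,"rz":-5.6}])

```text
$.deltas[0]: bad value
```

Request:
send_rows(deltas=[{"dx":12,"dy":30},{"dx":24,"dy":60},{"dx":36,"dy":90},{"dx":48,"dy":120},{"dx":60,"dy":153}])

```text
$.deltas[0]: bad value
```

Request:
send_rows(deltas=[{"dz":-30},{"dz":-60},{"dz":-90},{"dz":-102},{"dz":-102}])

```text
$.deltas[0]: bad value
```

```bash
python3 - <<'E'
from h import *
o=r.get_obs();print(o['clock'],o['tcp_pos'],rot(o['orientation']).round(3),o['contact_force'],o['grip_width'])
g=grab('side','side1.png')
E
```

```text
0.1 [ 0.15354838 -0.65674523  0.24138873] [[ 0.974  0.228 -0.001]
 [ 0.228 -0.974  0.002]
 [-0.    -0.002 -1.   ]] [ 0.54377305 -0.64369446 -0.69320541] 0.08514045889052874
```

View pics/side1.png

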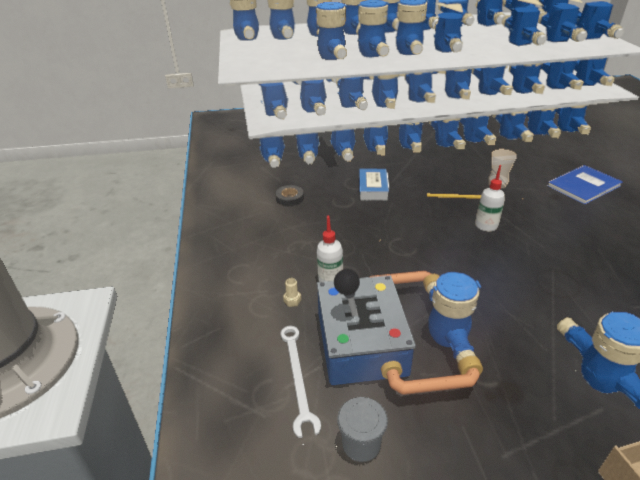

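The calls were refused and the picture is unchanged (knob at 347,283). Each row probably needs all six numbers.

Request:
send_rows(deltas=[{"dx":22,"dy":26,"dz":0,"rx":0,"ry":0,"rz":-1},{"dx":44,"dy":52,"dz":0,"rx":0,"ry":0,"rz":-2},{"dx":66,"dy":78,"dz":0,"rx":0,"ry":0,"rz":-3},{"dx":88,"dy":104,"dz":0,"rx":0,"ry":0,"rz":-4},{"dx":110,"dy":130,"dz":0,"rx":0,"ry":0,"rz":-5}], jaw=0)

```text
clock: 0.57
tcp_pos: [0.2644, -0.5258, 0.242]
orientation: [-3.133, -0.222, 0.0]
contact_force: [0.6, -0.2, -0.2]
grip_width: 0.0252
gripper_force: 0.0
```

Request:
send_rows(deltas=[{"dx":17,"dy":30,"dz":0,"rx":0,"ry":0,"rz":-1},{"dx":35,"dy":60,"dz":0,"rx":0,"ry":0,"rz":-2},{"dx":52,"dy":90,"dz":0,"rx":0,"ry":0,"rz":-3},{"dx":69,"dy":120,"dz":0,"rx":0,"ry":0,"rz":-4},{"dx":86,"dy":150,"dz":0,"rx":0,"ry":0,"rz":-5}])

```text
clock: 0.98
tcp_pos: [0.3502, -0.3756, 0.2422]
orientation: [-3.14, -0.085, 0.0]
contact_force: [0.5, -0.2, -0.5]
grip_width: 0.0002
gripper_force: 0.0
```

Request:
send_rows(deltas=[{"dx":16,"dy":30,"dz":0,"rx":0,"ry":0,"rz":-1},{"dx":32,"dy":60,"dz":0,"rx":0,"ry":0,"rz":-2},{"dx":48,"dy":90,"dz":0,"rx":0,"ry":0,"rz":-3},{"dx":64,"dy":120,"dz":0,"rx":0,"ry":0,"rz":-4},{"dx":80,"dy":150,"dz":0,"rx":0,"ry":0,"rz":-5.6}])

```text
clock: 1.4
tcp_pos: [0.43, -0.2257, 0.2423]
orientation: [3.141, -0.068, -0.0]
contact_force: [1.1, -1.1, -1.1]
grip_width: 0.0002
gripper_force: 0.0
```

Request:
send_rows(deltas=[{"dx":12,"dy":30,"dz":0,"rx":0,"ry":0,"rz":0},{"dx":24,"dy":60,"dz":0,"rx":0,"ry":0,"rz":0},{"dx":36,"dy":90,"dz":0,"rx":0,"ry":0,"rz":0},{"dx":48,"dy":120,"dz":0,"rx":0,"ry":0,"rz":0},{"dx":60,"dy":153,"dz":0,"rx":0,"ry":0,"rz":0}])

```text
clock: 1.82
tcp_pos: [0.4899, -0.0733, 0.2422]
orientation: [3.14, -0.068, -0.0]
contact_force: [0.4, -0.9, 0.3]
grip_width: -0.0
gripper_force: 0.0
```

Request:
send_rows(deltas=[{"dx":0,"dy":0,"dz":-30,"rx":0,"ry":0,"rz":0},{"dx":0,"dy":0,"dz":-60,"rx":0,"ry":0,"rz":0},{"dx":0,"dy":0,"dz":-90,"rx":0,"ry":0,"rz":0},{"dx":0,"dy":0,"dz":-102,"rx":0,"ry":0,"rz":0},{"dx":0,"dy":0,"dz":-102,"rx":0,"ry":0,"rz":0}])

```text
clock: 2.23
tcp_pos: [0.4872, -0.074, 0.1372]
orientation: [-3.14, 0.066, 0.01]
contact_force: [0.3, -0.4, 0.1]
grip_width: -0.0
gripper_force: 0.0
```

```bash
python3 - <<'E'
from h import *
o=r.get_obs();print(o['clock'],o['tcp_pos'],rot(o['orientation']).round(3),o['contact_force'],o['grip_width'])
g=grab('side','side2.png')
E
```

```text
2.2333 [ 0.48718368 -0.07403935  0.1371716 ] [[ 0.999 -0.042 -0.007]
 [-0.042 -0.999  0.001]
 [-0.007 -0.    -1.   ]] [ 0.25256722 -0.38161584  0.11838312] -4.024761613015612e-05
```

View pics/side2.png

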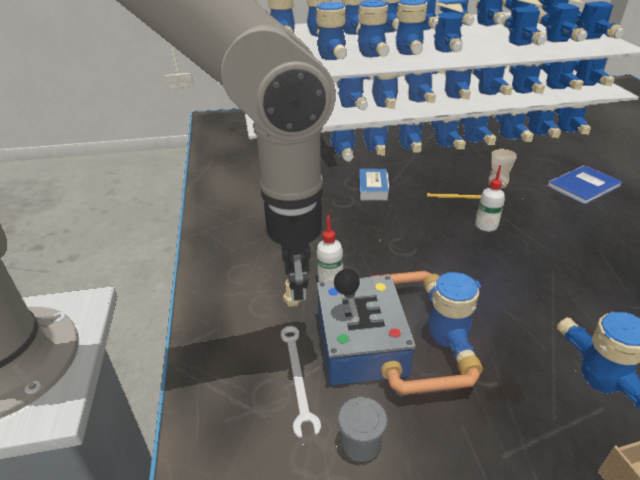

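The closed fingers at (295,275) stand clear in front of the knob at (347,283). Now I push forward.

Request:
send_rows(deltas=[{"dx":15,"dy":0,"dz":0,"rx":0,"ry":0,"rz":0},{"dx":30,"dy":-1,"dz":0,"rx":0,"ry":0,"rz":0},{"dx":40,"dy":-1,"dz":0,"rx":0,"ry":0,"rz":0},{"dx":46,"dy":-1,"dz":0,"rx":0,"ry":0,"rz":0},{"dx":52,"dy":-2,"dz":0,"rx":0,"ry":0,"rz":0}])

```text
clock: 2.7
tcp_pos: [0.542, -0.076, 0.141]
orientation: [-3.141, 0.066, 0.0]
contact_force: [-2.6, 1.6, 2.3]
grip_width: 0.0
gripper_force: 1.1
```

Request:
send_rows(deltas=[{"dx":4,"dy":0,"dz":0,"rx":0,"ry":0,"rz":0},{"dx":8,"dy":0,"dz":0,"rx":0,"ry":0,"rz":0},{"dx":12,"dy":0,"dz":0,"rx":0,"ry":0,"rz":0},{"dx":14,"dy":0,"dz":0,"rx":0,"ry":0,"rz":0},{"dx":14,"dy":0,"dz":0,"rx":0,"ry":0,"rz":0}])

```text
clock: 3.12
tcp_pos: [0.5561, -0.0763, 0.1403]
orientation: [3.141, -0.067, 0.0]
contact_force: [-2.7, -0.5, 0.8]
grip_width: -0.0
gripper_force: 0.6
```

```bash
cat >> h.py <<'E'
c=np.array([.5861,-.076]);ya=np.radians(-2.44)
Rm=np.array([[np.cos(ya),np.sin(ya)],[-np.sin(ya),np.cos(ya)]])
def knob(n,save=None):
    from scipy.optimize import least_squares
    g=grab(n,save);Q=cloud(g);q=(Q[...,:2]-c)@Rm.T
    m=(np.abs(q[...,0])<.075)&(np.abs(q[...,1])<.085)&(Q[...,2]>.105)&(Q[...,2]<.18)&(g['frame'].max(2)<50)
    X=Q[m]
    if len(X)<40: print(n,'few',len(X));return
    s=least_squares(lambda p:np.linalg.norm(X-p,axis=1)-.02,np.median(X,0)-[0,0,.01],loss='soft_l1',f_scale=.001).x
    d=np.abs(np.linalg.norm(X-s,axis=1)-.02)
    print(n,len(X),'inl',(d<.003).sum(),'knob',s.round(4),'sel',(Rm@(s[:2]-c)).round(4))
def st():
    o=r.get_obs();p=o['tcp_pos'];print(o['clock'],'tcp',p.round(4),'sel',(Rm@(p[:2]-c)).round(4),o['contact_force'].round(1))
E
python3 - <<'E'
from h import *
st();knob('side','side3.png');knob('top','top3.png')
E
```

```text
3.1167 tcp [ 0.5561 -0.0763  0.1403] sel [-0.03   -0.0016] [-2.7 -0.5  0.8]
side 296 inl 282 knob [ 0.5858 -0.0761  0.149 ] sel [-0.0003 -0.0001]
top few 0
```

View pics/side3.png

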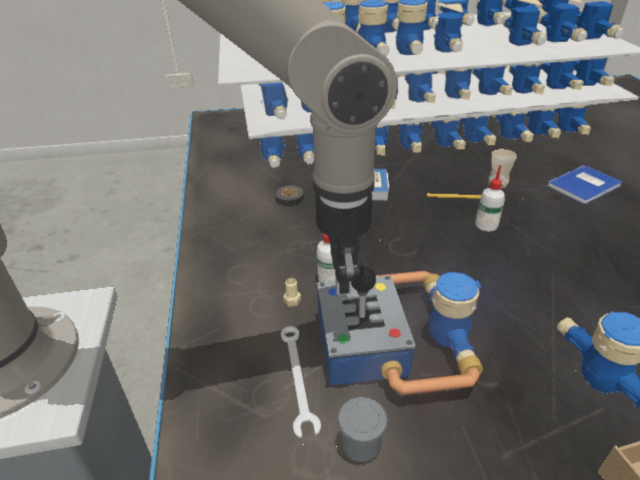

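Measured knob at the centre of the cross channel: shank upright in the side view, knob at (363,279). Now I go round to its left side.

Request:
send_rows(deltas=[{"dx":-12,"dy":0,"dz":0,"rx":0,"ry":0,"rz":0},{"dx":-24,"dy":1,"dz":0,"rx":0,"ry":0,"rz":0},{"dx":-24,"dy":20,"dz":0,"rx":0,"ry":0,"rz":0},{"dx":-23,"dy":40,"dz":0,"rx":0,"ry":0,"rz":0},{"dx":-22,"dy":52,"dz":0,"rx":0,"ry":0,"rz":0}])

```text
clock: 3.63
tcp_pos: [0.5338, -0.0223, 0.1405]
orientation: [-3.14, 0.065, -0.001]
contact_force: [0.6, 0.3, 0.7]
grip_width: 0.0
gripper_force: 0.0
```

Request:
send_rows(deltas=[{"dx":0,"dy":0,"dz":0,"rx":0,"ry":0,"rz":0},{"dx":15,"dy":0,"dz":-3,"rx":0,"ry":0,"rz":0},{"dx":30,"dy":-1,"dz":-5,"rx":0,"ry":0,"rz":0},{"dx":45,"dy":-1,"dz":-5,"rx":0,"ry":0,"rz":0},{"dx":54,"dy":-2,"dz":-5,"rx":0,"ry":0,"rz":0}])

```text
clock: 4.05
tcp_pos: [0.5893, -0.0273, 0.1352]
orientation: [3.14, -0.068, 0.001]
contact_force: [1.0, -0.2, -0.3]
grip_width: -0.0002
gripper_force: 0.0
```

```bash
python3 - <<'E'
from h import *
st();knob('side','side4.png')
E
```

```text
4.05 tcp [ 0.5893 -0.0273  0.1352] sel [0.0011 0.0488] [ 1.  -0.2 -0.3]
side 382 inl 342 knob [ 0.5859 -0.0757  0.1491] sel [-0.0002  0.0003]
```

Request:
send_rows(deltas=[{"dx":0,"dy":-10,"dz":0,"rx":0,"ry":0,"rz":0},{"dx":-1,"dy":-17,"dz":0,"rx":0,"ry":0,"rz":0},{"dx":-1,"dy":-24,"dz":0,"rx":0,"ry":0,"rz":0},{"dx":-1,"dy":-31,"dz":0,"rx":0,"ry":0,"rz":0},{"dx":-2,"dy":-38,"dz":0,"rx":0,"ry":0,"rz":0}])

```text
clock: 4.52
tcp_pos: [0.5854, -0.0651, 0.1356]
orientation: [-3.141, 0.067, -0.0]
contact_force: [1.1, 1.8, 1.1]
grip_width: -0.0
gripper_force: 0.8
```

```bash
python3 - <<'E'
from h import *
st();knob('side','side5.png')
E
```

```text
4.5167 tcp [ 0.5854 -0.0651  0.1356] sel [-0.0011  0.0109] [1.1 1.8 1.1]
side 493 inl 469 knob [ 0.585  -0.0984  0.1475] sel [-0.0002 -0.0224]
```

Request:
send_rows(deltas=[{"dx":0,"dy":-7,"dz":-1,"rx":0,"ry":0,"rz":0},{"dx":0,"dy":-14,"dz":-2,"rx":0,"ry":0,"rz":0},{"dx":0,"dy":-21,"dz":-3,"rx":0,"ry":0,"rz":0},{"dx":-1,"dy":-27,"dz":-4,"rx":0,"ry":0,"rz":0},{"dx":-1,"dy":-30,"dz":-4,"rx":0,"ry":0,"rz":0}])

```text
clock: 4.98
tcp_pos: [0.5842, -0.0956, 0.1307]
orientation: [3.14, -0.069, -0.001]
contact_force: [-0.1, 1.6, -1.9]
grip_width: -0.0001
gripper_force: 0.8
```

```bash
python3 - <<'E'
from h import *
st();knob('side','side6.png')
E
```

```text
4.9833 tcp [ 0.5842 -0.0956  0.1307] sel [-0.001  -0.0197] [-0.1  1.6 -1.9]
side 530 inl 504 knob [ 0.5836 -0.1288  0.139 ] sel [-0.0003 -0.0529]
```

Request:
send_rows(deltas=[{"dx":0,"dy":10,"dz":0,"rx":0,"ry":0,"rz":0},{"dx":1,"dy":20,"dz":0,"rx":0,"ry":0,"rz":0},{"dx":20,"dy":19,"dz":0,"rx":0,"ry":0,"rz":0},{"dx":38,"dy":18,"dz":0,"rx":0,"ry":0,"rz":0},{"dx":54,"dy":17,"dz":0,"rx":0,"ry":0,"rz":0}])

```text
clock: 5.45
tcp_pos: [0.6399, -0.0749, 0.1317]
orientation: [-3.14, 0.063, -0.001]
contact_force: [0.8, -0.2, 0.6]
grip_width: 0.0
gripper_force: 0.0
```

Request:
send_rows(deltas=[{"dx":0,"dy":0,"dz":0,"rx":0,"ry":0,"rz":0},{"dx":-1,"dy":-15,"dz":0,"rx":0,"ry":0,"rz":0},{"dx":-1,"dy":-30,"dz":0,"rx":0,"ry":0,"rz":0},{"dx":-2,"dy":-45,"dz":0,"rx":0,"ry":0,"rz":0},{"dx":-2,"dy":-52,"dz":0,"rx":0,"ry":0,"rz":0}])

```text
clock: 5.87
tcp_pos: [0.6353, -0.1341, 0.1312]
orientation: [3.138, -0.074, -0.002]
contact_force: [0.4, -1.7, 0.5]
grip_width: -0.0001
gripper_force: 0.0
```

```bash
python3 - <<'E'
from h import *
st();knob('side','side7.png')
E
```

```text
5.8667 tcp [ 0.6353 -0.1341  0.1312] sel [ 0.0516 -0.056 ] [ 0.4 -1.7  0.5]
side 555 inl 533 knob [ 0.584  -0.1295  0.1386] sel [ 0.0002 -0.0535]
```

View pics/side7.png

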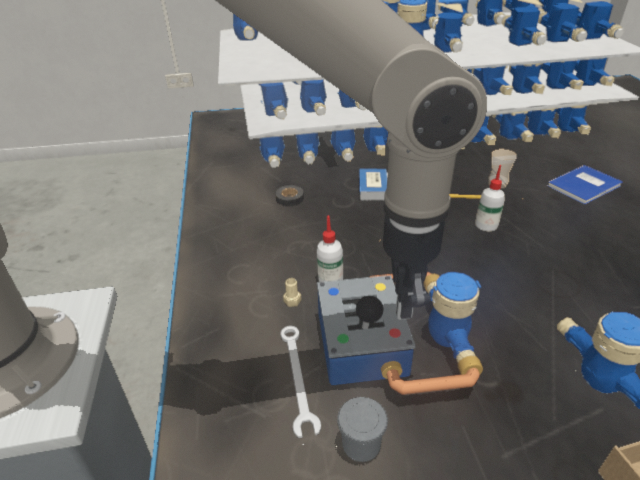

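The knob (370,310) is at the right end of the channel, with the fingers (405,300) on its far side. Now I push it home.

Request:
send_rows(deltas=[{"dx":-14,"dy":1,"dz":0,"rx":0,"ry":0,"rz":0},{"dx":-22,"dy":2,"dz":-1,"rx":0,"ry":0,"rz":0},{"dx":-29,"dy":3,"dz":-1,"rx":0,"ry":0,"rz":0},{"dx":-36,"dy":3,"dz":-2,"rx":0,"ry":0,"rz":0},{"dx":-43,"dy":4,"dz":-2,"rx":0,"ry":0,"rz":0}])

```text
clock: 6.33
tcp_pos: [0.5937, -0.1253, 0.1296]
orientation: [3.141, -0.067, 0.002]
contact_force: [1.5, -1.3, 0.9]
grip_width: 0.0
gripper_force: 0.8
```

```bash
python3 - <<'E'
from h import *
st();knob('side')
E
```

```text
6.3333 tcp [ 0.5937 -0.1253  0.1296] sel [ 0.0096 -0.049 ] [ 1.5 -1.3  0.9]
side 557 inl 535 knob [ 0.563  -0.128   0.1368] sel [-0.0209 -0.0529]
```

Request:
send_rows(deltas=[{"dx":-5,"dy":0,"dz":0,"rx":0,"ry":0,"rz":0},{"dx":-10,"dy":0,"dz":-1,"rx":0,"ry":0,"rz":0},{"dx":-14,"dy":0,"dz":-1,"rx":0,"ry":0,"rz":0},{"dx":-17,"dy":1,"dz":-1,"rx":0,"ry":0,"rz":0},{"dx":-17,"dy":1,"dz":-1,"rx":0,"ry":0,"rz":0}])

```text
clock: 6.8
tcp_pos: [0.5763, -0.1242, 0.1281]
orientation: [3.141, -0.066, -0.0]
contact_force: [1.5, 0.2, -1.2]
grip_width: 0.0002
gripper_force: 1.1
```

```bash
python3 - <<'E'
from h import *
st();knob('side')
E
```

```text
6.8 tcp [ 0.5763 -0.1242  0.1281] sel [-0.0078 -0.0486] [ 1.5  0.2 -1.2]
side 534 inl 513 knob [ 0.5458 -0.1257  0.1333] sel [-0.0382 -0.0514]
```

Request:
send_rows(deltas=[{"dx":-1,"dy":0,"dz":0,"rx":0,"ry":0,"rz":0},{"dx":-2,"dy":0,"dz":0,"rx":0,"ry":0,"rz":0},{"dx":-3,"dy":0,"dz":0,"rx":0,"ry":0,"rz":0}])

```text
clock: 7.1
tcp_pos: [0.5747, -0.124, 0.1283]
orientation: [-3.141, 0.066, -0.003]
contact_force: [6.6, 0.3, -6.1]
grip_width: -0.0006
gripper_force: 3.2
```

Request:
send_rows(deltas=[{"dx":8,"dy":0,"dz":0,"rx":0,"ry":0,"rz":0},{"dx":20,"dy":0,"dz":0,"rx":0,"ry":0,"rz":0},{"dx":30,"dy":0,"dz":25,"rx":0,"ry":0,"rz":0},{"dx":30,"dy":0,"dz":60,"rx":0,"ry":0,"rz":0},{"dx":30,"dy":0,"dz":95,"rx":0,"ry":0,"rz":0}])

```text
clock: 7.52
tcp_pos: [0.6031, -0.1241, 0.2233]
orientation: [-3.14, 0.066, 0.007]
contact_force: [1.0, -0.2, 0.5]
grip_width: -0.0006
gripper_force: 0.0
```

Request:
send_rows(deltas=[{"dx":0,"dy":0,"dz":30,"rx":0,"ry":0,"rz":0},{"dx":0,"dy":0,"dz":30,"rx":0,"ry":0,"rz":0},{"dx":0,"dy":0,"dz":30,"rx":0,"ry":0,"rz":0}])

```text
clock: 7.77
tcp_pos: [0.6047, -0.1245, 0.2555]
orientation: [3.14, -0.067, 0.005]
contact_force: [-0.7, 0.9, -0.7]
grip_width: -0.0
gripper_force: 0.0
```

```bash
python3 - <<'E'
from h import *
st();knob('side','side8.png')
E
```

```text
7.7667 tcp [ 0.6047 -0.1245  0.2555] sel [ 0.0206 -0.0477] [-0.7  0.9 -0.7]
side 516 inl 515 knob [ 0.5456 -0.1256  0.133 ] sel [-0.0384 -0.0513]
```

View pics/side8.png

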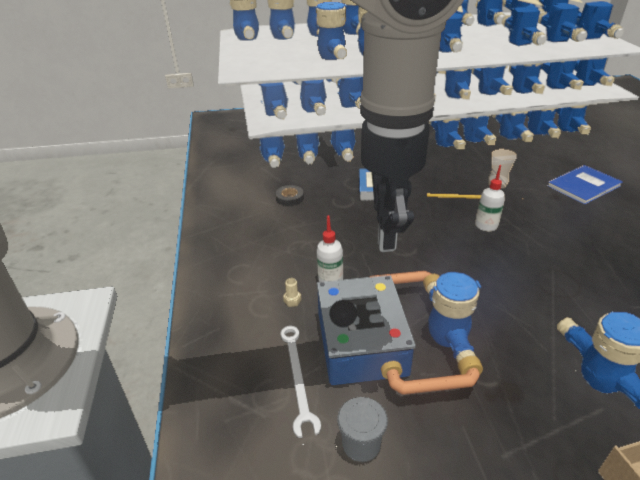

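The knob (343,313) is home against the stop, about 2 mm from the green disc. The loose objects haven't moved and the gripper is clear.

```bash
python3 -c "
from bench import r
print(r.hand_in())"
```

```text
the job is handed in; nothing more can be done
None
```

The lever is fully home in the green slot, with the knob measured about 2 mm from the green disc's centre; nothing else was moved, and the job is handed in (no verdict was returned).

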